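# Fit the stay sleeve and hold the lantern lid

### The arm

A 6-joint arm with a two-finger parallel gripper is mounted at the origin on the work surface. World frame = base frame: x ahead of the robot, y to its left, z up, the work surface at z = 0. Lengths are in m, angles in rad, forces in N, time in s.
With the tool pointing down it reaches from about 0.325 to 0.9 m from the base axis. Payload 6.1 kg.
Tool frame: the origin (TCP) lies on the front face of the gripper's body, between the roots of the fingers; the fingertips stand 70 mm ahead of it and the grasp point (between the pads) lies 51 mm ahead of it; z points along the fingers, y is the direction in which the jaws open and shut (so a half turn about z gives the same grasp; the last joint's range is limited). The gripper opens to 87 mm and grips with 3 to 60 N. Pads are 19 mm wide; open, the fingers measure 117 mm over their backs; the gripper's body (75 mm by 190 mm) begins 51 mm behind the grasp point.
Start: joints at [-1.446, 0.22, 1.526, -0, 1.395, -0.126], TCP at [0.155, -0.605, 0.292] pointing down, gripper open.
Joint ranges: [-2.98, 2.98], [-0.91, 2.08], [0.09, 2.57], [-1.24, 4.39], [0.2, 2.65], [-2.68, 2.68]. Speed limits (rad/s): [2.57, 2.57, 3.01, 3.14, 3.14, 3.14].

### API

Orientations are given as a rotation vector (axis times angle).
In Python, from workcell import r, vision, job gives the robot as it stands.
- The arm moves only by the tool jog_arm, never from a script. Its argument "commands" is a list of rows, each a list of 3 entries, a list of its own where there are three numbers: the shift along the tool's x, y, z in cm, then the turn about the tool's z in degrees, then the finger opening in cm, from 0 to 8.7. A call has 1 to 20 rows; each row is the pose to reach, as a shift and turn from the pose commanded when the call began, along the tool's axes at that moment; what a row does not reach only later rows make up. A row lasts 1/10 s, in which the tool goes at most 50 mm and 8.59 degrees, less where a joint would pass 70% of its speed; a pose out of reach is approached as far as the arm can. A call with a gripper value outside its range is refused whole. The fingers move at their own pace and stop on an object; "grip_force" is the grip in N (left out, the last holds). Time passes only in rows, so rows that repeat a pose let the fingers close. It gives the time, the measured TCP pose, the force and the opening at its end, in the units of the state.
- r.read_state(): the state, without advancing time (a new reading comes with each control period).
- vision.snapshot(name): name is "scene" or "top" or "wrist"; returns the picture (420x560x3 uint8, red, green, blue); there is no depth.
- vision.camera_model(name): a dict with "intrinsics" (3x3 intrinsics, pixels), "distortion" ([k1, k2, p1, p2, k3] as OpenCV has them; the pictures are not rectified), "R" (3x3) and "t" (3): a world point X has camera coordinates R X + t. Camera axes: x right, y down, z forward; pixel columns grow to the right and rows downward; lengths in m; the calibration is good to about 2 mm. A picture is of the moment at which its call begins: read the wrist's pose just before it. camera_model takes no time and is no camera call; for the wrist camera it gives the pose at the moment of the call.
- job.sign_off(): hands the job in, once; it reports no verdict.
The state is a dict: "t": time; "joints": joint angles; "joint_velocities": joint speeds; "joint_efforts": joint torques, N m; "tool_pos": TCP position; "orientation": TCP orientation; "force": force on the tool from outside, world axes, zero at the start; "wrist_torque": the same for the moment, N m; "gripper_width": finger opening in m.
Only numpy, scipy, OpenCV 4.12 (cv2) and the standard library are available. Lean on these libraries where they do the work, as an engineer would, in place of code of your own. Each camera call takes 0.05 s, during which the arm holds its last target.

### The job

I am about to fit the lid stay on the brass lantern: first slip the one sleeve that fits the stay pin snugly over that pin, all the way down on the plate, and let go of it; leave the other two sleeves and everything else on the bench where they are. Then lift the lantern's hinged lid and hold it open at 45 degrees (halfway to upright): it falls shut by itself, so finish with the gripper still holding it there, with nothing else propping it.

Things in the scene. Friction and masses are not known exactly. Their poses are not given: they have to be found in the camera images.
- housing: fixed brass lantern housing, an open box 150 mm (x) by 180 mm (y), 75 mm high, standing on a fixed steel plate 6 mm thick (rim 81 mm above the bench); the plate, 170 mm in x, runs from 105 mm on the box's +y side to 205 mm on its -y side, where the stay pin stands. Round lens on the -x side, which faces roughly to the robot. Origin: under the box's centre, at bench level
- pin_foot (a point): foot of the fixed upright steel stay pin, on the top face of the plate (6 mm above the bench), at x = -30 mm, y = -165 mm of the housing; 75 mm from the box's side wall. The pin is 13 mm in diameter and 34 mm tall, its top 5 mm tapered to 7 mm. z up, axes as the housing's
- lid (a joint): angle of the lantern lid in rad: 0 shut, 0.785 is 45 degrees, 1.57 upright, stop at 1.9. Free hinge along the housing's y axis at the rim of its far (+x) side; the front edge rises. No spring; the lid, about 0.45 kg (varies by 30 percent), a plate 154 x 184 mm, 4 mm thick, with a round vent cap 22 mm high on it, falls shut by its weight when let go below about 1.5 rad; about 2 N at the bar carries it
- lid_bar (a point): middle of the lid's handle: a round brass bar 10 mm in diameter, lying along the housing's y, 90 mm clear between its two side arms, held 45 mm out in front of the lid's front edge in the plane of the lid, free above, below and behind (about 40 mm between bar and box wall). 83 mm above the bench with the lid shut; 197 mm from the hinge line; it turns with the lid, about y
- lid_hinge (a point): middle of the lid's hinge line, at the top of the housing's +x wall, 81.5 mm above the bench; the hinge runs along the housing's y. Fixed to the lid: its axes turn with the lid
- sleeve_24: loose brass tube standing upright, 24 mm outer diameter, straight through bore 9 mm, 30 mm tall, 0.09 kg; too tight for the pin; origin under its centre, z along the tube
- sleeve_30: loose brass tube standing upright, 30 mm outer diameter, straight through bore 15 mm, 30 mm tall, 0.12 kg; the one that fits the pin; origin under its centre, z along the tube
- sleeve_36: loose brass tube standing upright, 36 mm outer diameter, straight through bore 21 mm, 30 mm tall, 0.16 kg; far too slack on the pin; origin under its centre, z along the tube
- square_nut: loose square steel nut, 32 mm across, 14 mm high; origin under its centre. Leave alone
- screwdriver: loose screwdriver with wooden handle, 200 mm long, lying along its x; origin at the middle of its underside. Leave alone
- amber_bottle: loose amber glass bottle, 54 mm diameter, 110 mm tall; origin under its centre. Leave alone
- tin_cup: loose open steel cup, 72 mm rim diameter, 70 mm tall; origin under its centre. Leave alone
- paste_jar: loose glass jar with black cap, 64 mm diameter, 60 mm tall; origin under its centre. Leave alone
- small_lantern: loose small brass lantern, a closed block 90 x 110 x 70 mm with a round lens in front and a round cap on top (82 mm high in all), 0.6 kg; origin under its centre. Leave alone
- lens_ring: loose flat brass ring, 68 mm outer and 52 mm inner diameter, 10 mm high; origin under its centre. Leave alone
Mind the look-alikes: they are no part of the job. What is shaped like the sleeve_36 but pink is not meant. Leave any red look-alike of the sleeve_30 alone.

How it is judged:
By the outcome, as a careful person would: the job done as asked, in the order asked, and still so for the second after the job is handed in, while the arm keeps its last pose, push and grip.
It also fails if it takes over 59 s, if anything falls off the work surface, if the arm or the gripper's body presses on something with over 40 N, if the wrist force passes 120 N, or if a joint passes its speed limit or range.

## Working session

There is one attempt and no reset: what is moved stays moved. The work goes in short steps, Python scripts to look and compute and a tool call to move; the robot and the scene stay as the last step left them, time stands still between calls to the robot, and variables do not carry over. Pictures are saved under pics/ and viewed, and the job is handed in when it is done.

Besides the shell and the picture viewer there is one more tool, called after "Call:" by a JSON object that holds its "op" and its "data". jog_arm: Moves the arm, as the interface text tells. Its arguments: {"type":"object","properties":{"commands":{"type":"array"},"grip_force":{"type":"number"}},"required":["commands"]}

```bash
ls; mkdir -p pics; python3 - <<'E'
from workcell import r,vision,job
import cv2
print(r.read_state())
for n in ["scene","top","wrist"]:
    m=vision.camera_model(n); print(n,m)
    cv2.imwrite(f"pics/{n}0.png",vision.snapshot(n)[:,:,::-1])
E
```

```text
pics
{'t': 0.0, 'joints': array([-1.44609722e+00,  2.21250740e-01,  1.52761985e+00, -1.03409048e-06,
        1.39468222e+00, -1.26101603e-01]), 'joint_velocities': array([ 0.00137992,  0.00020881,  0.00107495, -0.00088805,  0.00153844,
        0.00115815]), 'joint_efforts': array([-1.48369618e-03, -4.94613433e+01, -3.87374318e+01,  6.98558078e-02,
        5.75125893e-02, -1.34814945e-04]), 'tool_pos': array([ 0.15504639, -0.60496112,  0.29111724]), 'orientation': array([-3.11497904e+00, -3.92680254e-01, -5.59859365e-07]), 'force': array([-0.15889775,  0.8491074 , -0.49449351]), 'wrist_torque': array([ 0.0169757 , -0.09267387,  0.0293035 ]), 'gripper_width': 0.08709947461318006}
scene {'intrinsics': array([[414.33537684,   0.        , 283.39107496],
       [  0.        , 414.33537684, 204.4788424 ],
       [  0.        ,   0.        ,   1.        ]]), 'distortion': array([0.04391756, 0.        , 0.        , 0.        , 0.        ]), 'R': array([[ 0.90124384,  0.43321256, -0.0092964 ],
       [ 0.24153671, -0.52006724, -0.81926192],
       [-0.35974931,  0.73610933, -0.57334413]]), 't'
[... 280 characters left out ...]
  ,  0.        ,  0.        ]), 'R': array([[-0.0094057 , -0.99994853, -0.00380469],
       [-0.97882533,  0.00998493, -0.20445362],
       [ 0.20448108,  0.0018011 , -0.97886886]]), 't': array([0.01617584, 0.5497651 , 1.2154693 ])}
wrist {'intrinsics': array([[329.13886678,   0.        , 277.60164013],
       [  0.        , 329.13886678, 213.84439324],
       [  0.        ,   0.        ,   1.        ]]), 'distortion': array([-0.00715785,  0.        ,  0.        ,  0.        ,  0.        ]), 'R': array([[ 0.24877911, -0.9685542 , -0.00342193],
       [-0.93657116, -0.24146157,  0.25402908],
       [-0.2468672 , -0.05999225, -0.96719053]]), 't': array([-0.62307733, -0.03170249,  0.3914296 ])}
```

View pics/scene0.png

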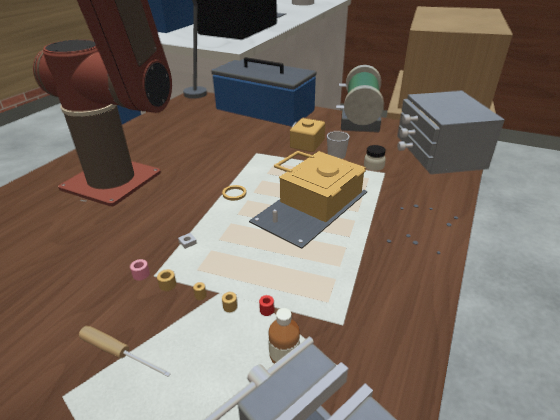

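View pics/top0.png

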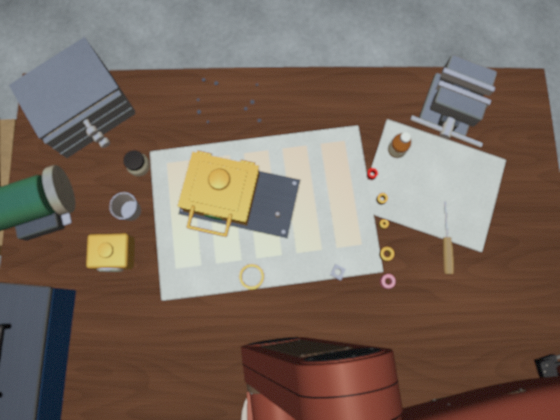

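View pics/wrist0.png

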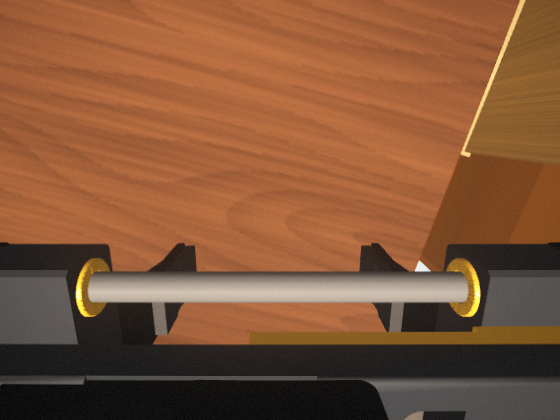

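```bash
cat > h.py <<'E'
import numpy as np, cv2
from scipy.spatial.transform import Rotation as Rot
def ray(m,uv):
    uv=np.asarray(uv,float).reshape(-1,1,2)
    n=cv2.undistortPoints(uv,m["intrinsics"],m["distortion"]).reshape(-1,2)
    d=np.c_[n,np.ones(len(n))]@m["R"]; c=-m["R"].T@m["t"]
    return c,d
def onz(m,uv,z):
    c,d=ray(m,uv); return c+d*((z-c[2])/d[:,2])[:,None]
def proj(m,X):
    X=np.asarray(X,float).reshape(-1,3)
    return cv2.projectPoints(X,cv2.Rodrigues(m["R"])[0],m["t"],m["intrinsics"],m["distortion"])[0].reshape(-1,2)
E
python3 - <<'E'
import cv2,numpy as np
from h import *
from workcell import vision
t=cv2.imread("pics/top0.png");s=cv2.imread("pics/scene0.png")
a=cv2.resize(t[150:300,340:420],None,fx=5,fy=4*1.25,interpolation=cv2.INTER_CUBIC)[:600]
b=cv2.resize(s[240:330,120:290],None,fx=4.5,fy=4.5,interpolation=cv2.INTER_CUBIC)
c=cv2.resize(t[140:250,165:315],None,fx=5,fy=5,interpolation=cv2.INTER_CUBIC)
cv2.imwrite("pics/a.png",a);cv2.imwrite("pics/b.png",b);cv2.imwrite("pics/c.png",c)
for n,im in (("top",t),("scene",s)):
    m=vision.camera_model(n)
    hsv=cv2.cvtColor(im,cv2.COLOR_BGR2HSV)
    k=cv2.inRange(hsv,(15,110,80),(35,255,255))
    cs,_=cv2.findContours(k,cv2.RETR_EXTERNAL,cv2.CHAIN_APPROX_NONE)
    for q in cs:
        if cv2.contourArea(q)<25: continue
        x,y,w,hh=cv2.boundingRect(q); (cx,cy),rad=cv2.minEnclosingCircle(q)
        p=onz(m,[(cx,cy)],.03 if n=="top" else .015)[0]
        print(n,(x,y,w,hh),cv2.contourArea(q),p.round(4))
E
```

```text
top (380, 246, 15, 16) 171.5 [ 0.4221 -0.2696  0.03  ]
top (443, 239, 4, 35) 36.5 [ 0.4129 -0.4262  0.03  ]
top (85, 232, 50, 38) 1603.0 [0.4331 0.4734 0.03  ]
top (378, 219, 12, 10) 79.5 [ 0.5015 -0.2646  0.03  ]
top (377, 194, 10, 10) 62.5 [ 0.5723 -0.2633  0.03  ]
top (179, 152, 80, 84) 4690.5 [0.5949 0.181  0.03  ]
scene (222, 293, 15, 19) 196.5 [ 0.5746 -0.2673  0.015 ]
scene (193, 283, 14, 18) 156.5 [ 0.504  -0.2692  0.015 ]
scene (157, 270, 19, 21) 277.0 [ 0.4214 -0.272   0.015 ]
scene (222, 185, 24, 15) 252.0 [0.3715 0.0814 0.015 ]
scene (274, 118, 92, 104) 5189.0 [0.5293 0.2883 0.015 ]
scene (387, 113, 13, 6) 39.5 [0.6484 0.7837 0.015 ]
scene (398, 31, 114, 77) 5905.0 [0.7846 1.428  0.015 ]
```

View pics/a.png

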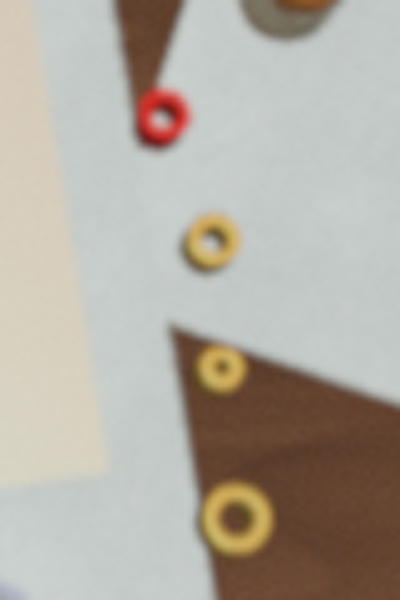

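View pics/b.png

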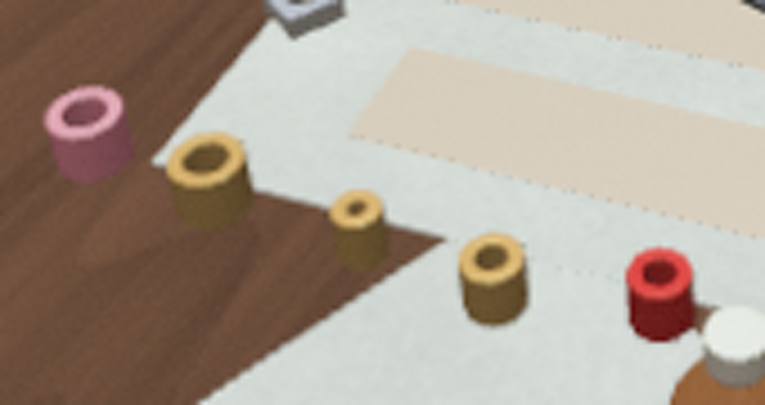

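View pics/c.png

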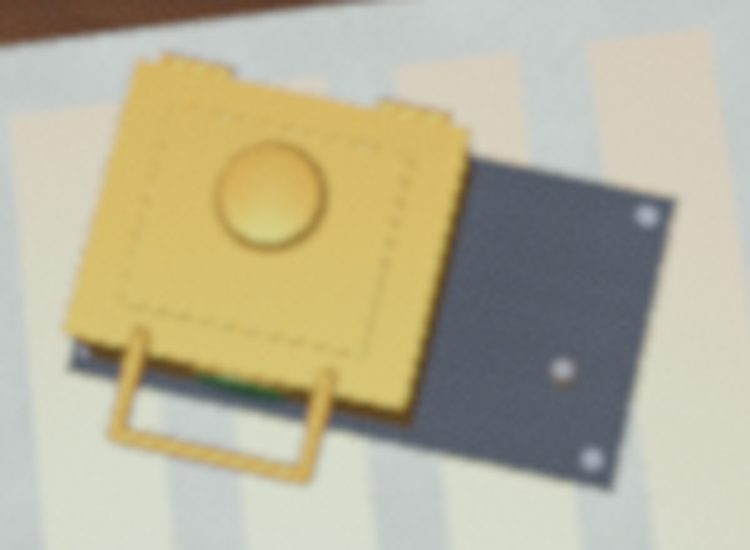

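```bash
python3 - <<'E'
import cv2,numpy as np
from h import *
from workcell import vision
m=vision.camera_model("top"); sm=vision.camera_model("scene")
f=lambda L,z: onz(m,np.array(L)/5.+[165,140]-.4,z)
P=f([(675,200),(612,490),(70,370)],.006); print("plate",P.round(4))
d=P[1]-P[2]; L=np.linalg.norm(d); print("plate len y",L,"w",np.linalg.norm(P[0]-P[1]))
# plate -y direction = d ; housing y = -d
y=-d/L; yaw=np.arctan2(-y[0],y[1]); print("yaw plate",np.degrees(yaw))
lid=f([(65,335),(408,422),(470,128)],.0835); print("lid",lid.round(4))
e=lid[0]-lid[1]; print(np.linalg.norm(e),np.linalg.norm(lid[2]-lid[1]),np.degrees(np.arctan2(-e[0],e[1])))
bar=f([(115,436),(306,477)],.083); print("bar",bar.round(4)); e=bar[0]-bar[1]; print(np.linalg.norm(e),np.degrees(np.arctan2(-e[0],e[1])))
pin=f([(563,369)],.04)[0]; print("pin top",pin.round(4))
for src in [np.radians(12.),yaw]:
    c,s=np.cos(src),np.sin(src);R=np.array([[c,-s],[s,c]])
    print("origin by pin",pin[:2]-R@[-.03,-.165],"plate corner",P[1][:2]-R@[-.085,-.295],P[2][:2]-R@[-.085,.195],P[0][:2]-R@[.085,-.295],"lidc",lid[0][:2]-R@[-.077,.092],lid[1][:2]-R@[-.077,-.092],"bar",bar.mean(0)[:2]-R@[-.122,0])
# sleeve
print("sleeve30", f([((212+340-340),0)],.03) is None or onz(m,[(340+212/5-.4,150+242/5-.4)],.03), onz(sm,[(120+493/4.5-.4,240+258/4.5-.4)],.03))
E
```

```text
plate [[ 0.6334 -0.0417  0.006 ]
 [ 0.4709 -0.0046  0.006 ]
 [ 0.5403  0.2936  0.006 ]]
plate len y 0.3061499124268251 w 0.1666786806115758
yaw plate -13.092093738243214
lid [[0.5439 0.2798 0.0835]
 [0.4964 0.1007 0.0835]
 [0.6533 0.0688 0.0835]]
0.18531053176939166 0.16014415064029608 -14.855702110232848
bar [[0.4905 0.2521 0.083 ]
 [0.4684 0.1529 0.083 ]]
0.10158248481838932 -12.599010642645998
pin top [0.5317 0.0211 0.04  ]
origin by pin [0.52670351 0.18878035] plate corner [0.49274605 0.30160351] [0.66397091 0.12050341] [0.48896663 0.2291952 ] lidc [0.63832532 0.2058013 ] [0.55255862 0.20666401] bar [0.5987688  0.22787367]
origin by pin [0.59826001 0.17506433] plate corner [0.62055056 0.26345567] [0.57890541 0.08438435] [0.617475   0.26490022] lidc [0.59803908 0.17273121] [0.59220724 0.17283209] bar [0.59826368 0.17487338]
sleeve30 [[ 0.57327073 -0.26426104  0.03      ]] [[ 0.57535025 -0.26744235  0.03      ]]
```

Candidates for the sleeve (top image): pink (388,281), big brass (387,253), small brass (384,224), medium brass (382,198), red (372,174). By the crop sizes the brass ones are 36, 24 and 30 mm, so I choose (382,198), scene (230,301). The pin is at top (277.6,214), the bar around (206,231).

```bash
cat >> h.py <<'E'
def plan(st,pos,yang):
    """shift (cm) in tool axes & turn (deg) so that tool y points at yang deg (world, tool down)"""
    R=Rot.from_rotvec(st["orientation"]).as_matrix()
    s=R.T@(np.asarray(pos)-st["tool_pos"])*100
    a=np.degrees(np.arctan2(R[1,1],R[0,1])); t=(a-yang+180)%360-180
    return s.round(2),round(t,1),round(a,2)
E
python3 - <<'E'
from h import *
from workcell import r,vision
st=r.read_state()
print(plan(st,[.574,-.266,.25],-90)); print(plan(st,[.574,-.266,.20],-90))
m=vision.camera_model("wrist"); R=Rot.from_rotvec(st["orientation"]).as_matrix()
print("cam in tool",R.T@(-m["R"].T@m["t"]-st["tool_pos"]), "axes",(m["R"]@R).round(3))
mt=vision.camera_model("top");print("bottle",onz(mt,[(404,136)],.11))
E
```

```text
(array([ 49.  , -22.44,   4.18]), np.float64(14.4), np.float64(-75.63))
(array([ 48.99, -22.44,   9.18]), np.float64(14.4), np.float64(-75.63))
cam in tool [ 0.06910928 -0.00036821 -0.09324454] axes [[ 0.001  1.     0.002]
 [-0.967  0.001 -0.254]
 [-0.254 -0.001  0.967]]
bottle [[ 0.72204333 -0.31475391  0.11      ]]
```

Call:
{"op": "jog_arm", "data": {"commands": [[[49, -22.4, 6], 14.4, 5], [[49, -22.4, 6], 14.4, 5], [[49, -22.4, 6], 14.4, 5], [[49, -22.4, 6], 14.4, 5], [[49, -22.4, 6], 14.4, 5], [[49, -22.4, 6], 14.4, 5], [[49, -22.4, 6], 14.4, 5], [[49, -22.4, 6], 14.4, 5], [[49, -22.4, 6], 14.4, 5], [[49, -22.4, 6], 14.4, 5], [[49, -22.4, 6], 14.4, 5], [[49, -22.4, 6], 14.4, 5], [[49, -22.4, 6], 14.4, 5], [[49, -22.4, 6], 14.4, 5], [[49, -22.4, 6], 14.4, 5], [[49, -22.4, 6], 14.4, 5], [[49, -22.4, 6], 14.4, 5]]}}

```text
t: 1.85
tool_pos: [0.5737, -0.2677, 0.2326]
orientation: [3.141, -0.003, 0.0]
force: [-0.1, 0.8, -0.9]
gripper_width: 0.05
```

```bash
python3 - <<'E'
from h import *
from workcell import r,vision
st=r.read_state();print(st["t"],st["tool_pos"],plan(st,[.574,-.266,.2],-90))
m=vision.camera_model("wrist");np.savez("w1.npz",**m)
im=vision.snapshot("wrist")[:,:,::-1];cv2.imwrite("pics/w1.png",im)
print("expect",proj(m,[.574,-.266,.03]))
E
```

```text
1.85 [ 0.57366097 -0.26772631  0.23255138] (array([ 0.03, -0.17,  3.26]), np.float64(-0.1), np.float64(-90.11))
expect [[276.51258884 204.27679999]]
```

View pics/w1.png

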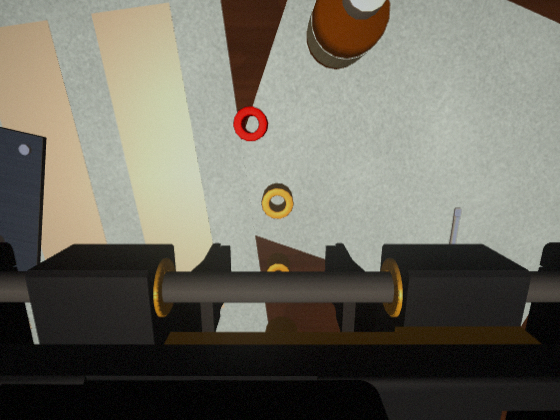

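The wrist view shows the chosen brass sleeve at (277,203), red at (250,124), the 24 mm one at (278,268) by the gripper bar. Measuring it closely.

```bash
python3 - <<'E'
from h import *
from workcell import r,vision
st=r.read_state();m=dict(np.load("w1.npz"));im=cv2.imread("pics/w1.png")
c=im[170:235,240:315];cv2.imwrite("pics/w1c.png",cv2.resize(c,None,fx=8,fy=8,interpolation=cv2.INTER_CUBIC))
k=cv2.inRange(cv2.cvtColor(c,cv2.COLOR_BGR2HSV),(12,130,130),(35,255,255))
cs,h=cv2.findContours(k,cv2.RETR_CCOMP,cv2.CHAIN_APPROX_NONE)
for q,hh in zip(cs,h[0]):
    if cv2.contourArea(q)<30: continue
    (x,y),(a,b),_=cv2.fitEllipse(q); x+=240;y+=170
    p=onz(m,[(x,y),(x-a/2,y),(x+a/2,y),(x,y-b/2),(x,y+b/2)],.03)
    print((x,y),hh[3],p[0].round(4),"dia",np.linalg.norm(p[1]-p[2]),np.linalg.norm(p[3]-p[4]))
print(plan(st,[p[0][0],p[0][1],.074],-90))
E
```

```text
(277.0460205078125, 203.01628875732422) -1 [ 0.5752 -0.2665  0.03  ] dia 0.02687194859097461 0.02869975994768199
(276.97995376586914, 203.06708908081055) 0 [ 0.5751 -0.2664  0.03  ] dia 0.016212996809475196 0.016901236496399602
(array([ 0.13, -0.12, 15.85]), np.float64(-0.1), np.float64(-90.1))
```

View pics/w1c.png

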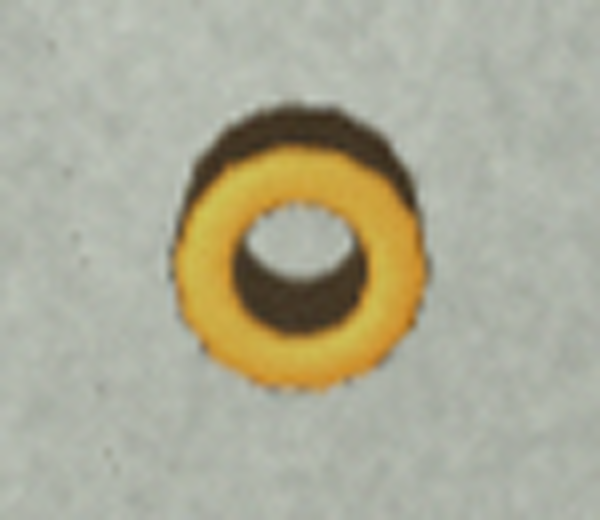

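Call:
{"op": "jog_arm", "data": {"commands": [[[0.1, -0.1, 4], 0, 5], [[0.1, -0.1, 8], 0, 5], [[0.1, -0.1, 11.5], 0, 5], [[0.1, -0.1, 14], 0, 5], [[0.1, -0.1, 15], 0, 5], [[0.1, -0.1, 15.8], 0, 5], [[0.1, -0.1, 15.8], 0, 5], [[0.1, -0.1, 15.8], 0, 5], [[0.1, -0.1, 15.8], 0, 2], [[0.1, -0.1, 15.8], 0, 2], [[0.1, -0.1, 15.8], 0, 2], [[0.1, -0.1, 15.8], 0, 2], [[0.1, -0.1, 15.8], 0, 2], [[0.1, -0.1, 15.8], 0, 2], [[0.1, -0.1, 15.8], 0, 2]], "grip_force": 25}}

```text
t: 3.4
tool_pos: [0.5756, -0.2661, 0.075]
orientation: [3.141, -0.001, 0.001]
force: [-0.8, 0.2, 5.6]
gripper_width: 0.0301
```

```bash
python3 - <<'E'
from h import *
from workcell import r,vision
st=r.read_state();print(st["joints"].round(2),plan(st,[.5317,.0211,.22],-13), plan(st,[.5317-.09,.0211,.22],-13))
E
```

```text
[-0.56  0.47  1.64 -0.    1.02  1.01] (array([ -4.39, -28.71, -14.52]), np.float64(-77.0), np.float64(-90.03)) (array([-13.39, -28.71, -14.53]), np.float64(-77.0), np.float64(-90.03))
```

Call:
{"op": "jog_arm", "data": {"commands": [[[0, 0, -3], 0, 2], [[0, 0, -7], 0, 2], [[0, 0, -11], 0, 2], [[0, 0, -14.5], 0, 2], [[-2, -5, -14.5], -8, 2], [[-4.4, -10, -14.5], -16, 2], [[-4.4, -14, -14.5], -24, 2], [[-4.4, -18, -14.5], -32, 2], [[-4.4, -22, -14.5], -40, 2], [[-4.4, -25, -14.5], -48, 2], [[-4.4, -27, -14.5], -56, 2], [[-4.4, -28.7, -14.5], -64, 2], [[-4.4, -28.7, -14.5], -72, 2], [[-4.4, -28.7, -14.5], -77, 2], [[-4.4, -28.7, -14.5], -77, 2], [[-4.4, -28.7, -14.5], -77, 2], [[-4.4, -28.7, -14.5], -77, 2]]}}

```text
t: 5.1
tool_pos: [0.5312, 0.0211, 0.2189]
orientation: [-2.461, -1.952, 0.001]
force: [0.2, -0.1, -1.8]
gripper_width: 0.0299
```

```bash
python3 - <<'E'
from h import *
from workcell import r,vision
st=r.read_state();print(st["t"],st["joints"].round(2),st["tool_pos"],st["gripper_width"],st["force"],plan(st,[.5317,.0211,.22],-13))
m=vision.camera_model("wrist");np.savez("w2.npz",**m)
im=vision.snapshot("wrist")[:,:,::-1];cv2.imwrite("pics/w2.png",im)
print("expect",proj(m,[.5317,.0211,.04]))
E
```

```text
5.1 [-0.11  0.06  1.84  0.    1.24  0.12] [0.53115325 0.0210722  0.21891958] 0.0298652862609935 [ 0.2434356  -0.11878505 -1.83760934] (array([ 0.02,  0.05, -0.11]), np.float64(-0.2), np.float64(-13.15))
expect [[278.87198849 211.86448806]]
```

View pics/w2.png

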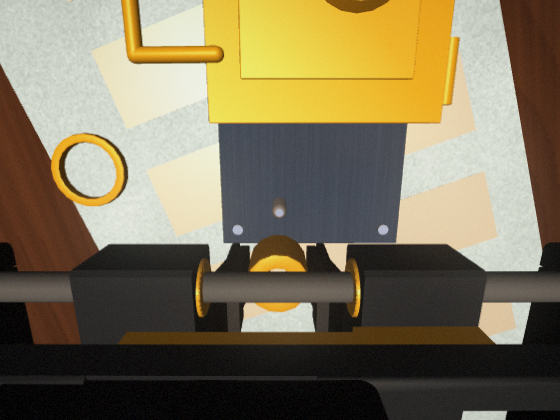

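```bash
python3 - <<'E'
from h import *
from workcell import r,vision
st=r.read_state();m=dict(np.load("w2.npz"));im=cv2.imread("pics/w2.png")
cv2.imwrite("pics/w2c.png",cv2.resize(im[190:250,220:340],None,fx=6,fy=6,interpolation=cv2.INTER_CUBIC))
g=cv2.cvtColor(im[195:228,262:296],cv2.COLOR_BGR2GRAY)
h=cv2.cvtColor(im[195:228,262:296],cv2.COLOR_BGR2HSV)
print(g[::2,::2])
E
```

```text
[[ 79  85  79  79  81  82  77  76  76  77  82  74  77  73  78  76  74]
 [ 80  84  79  80  77  81  78  80  79  80  78  71  75  75  78  75  76]
 [ 81  83  77  78  78  79  76  85  81  78  77  71  77  74  79  75  75]
 [ 78  82  77  79  79  80  82  86  88  81  78  69  75  74  74  77  76]
 [ 81  78  78  82  81  79  84  89  86  81  79  68  73  76  80  76  77]
 [ 78  77  79  80  81  81  89 102 110 105  89  74  70  77  77  77  73]
 [ 78  76  81  80  85  79 103 128 133 128 115  84  70  78  78  76  76]
 [ 83  83  78  79  83  87 120 148 174 172 134 103  71  76  78  77  75]
 [ 83  81  80  82  78  97 136 182 182 183 180 107  70  77  80  78  74]
 [ 82  80  81  81  81  79 126 186 183 183 181 109  73  76  80  74  73]
 [ 83  79  80  81  81  81  99 155 181 181 143  85  75  77  77  74  77]
 [ 82  81  80  80  81  81  77  83 101 106  89  73  77  77  80  76  76]
 [ 79  82  81  76  83  82  79  82  77  77  78  74  78  79  80  78  77]
 [ 81  76  77  76  82  82  78  79  78  78  81  74  76  76  76  75  78]
 [ 78  81  77  79  79  77  77  79  78  77  78  73  80  73  77  76  79]
 [ 85  81  76  83  80  84  76  80  83  79  80  74  79  73  79  77  77]
 [ 79  79  77  77  78  79  77  81  80  81  78  74  76  79  77  77  74]]
```

View pics/w2c.png

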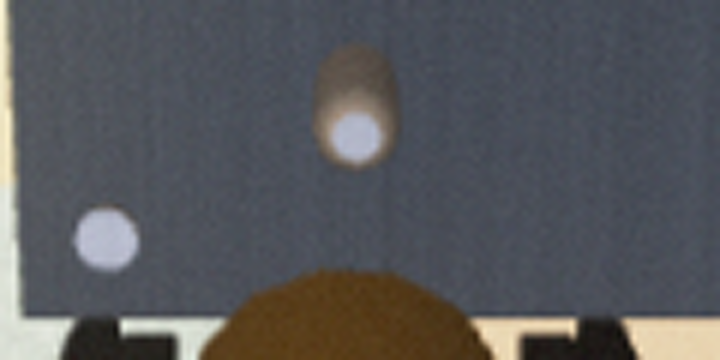

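```bash
python3 - <<'E'
from h import *
from workcell import r,vision
st=r.read_state();m=dict(np.load("w2.npz"));im=cv2.imread("pics/w2.png")
g=cv2.cvtColor(im[203:222,268:292],cv2.COLOR_BGR2GRAY)
ys,xs=np.where(g>150);c=(xs.mean()+268,ys.mean()+203);p=onz(m,[c],.04)[0];print(c,len(xs),p)
R=Rot.from_rotvec(st["orientation"]).as_matrix()
for dx in(-.002,-.0004,.001): print(dx,proj(m,[st["tool_pos"]+R@[.015+dx,0,.075],st["tool_pos"]+R@[dx,.015,.075],st["tool_pos"]+R@[dx,-.015,.075]]).round(1).tolist())
# sleeve columns
h=cv2.cvtColor(im,cv2.COLOR_BGR2HSV);k=cv2.inRange(h,(10,110,30),(30,255,255))
for v in range(232,272,3):
    q=np.where(k[v,235:325])[0]; print(v,(q.min()+235,q.max()+235) if len(q) else None,end=' ')
off=R@[-.0004,0,0]
print(plan(st,[p[0]-off[0],p[1]-off[1],.12],-13),R@[0,0,1])
E
```

```text
(np.float64(278.7090909090909), np.float64(212.16363636363636)) 55 [0.53150503 0.02087481 0.04      ]
-0.002 [[278.5, 236.6], [305.8, 262.5], [251.2, 262.5]]
-0.0004 [[278.5, 233.7], [305.8, 259.8], [251.1, 259.8]]
0.001 [[278.5, 231.2], [305.9, 257.4], [251.1, 257.4]]
232 None 235 (np.int64(273), np.int64(278)) 238 (np.int64(265), np.int64(290)) 241 (np.int64(260), np.int64(295)) 244 (np.int64(258), np.int64(298)) 247 (np.int64(255), np.int64(300)) 250 (np.int64(254), np.int64(302)) 253 (np.int64(252), np.int64(303)) 256 (np.int64(251), np.int64(304)) 259 (np.int64(250), np.int64(305)) 262 (np.int64(249), np.int64(306)) 265 (np.int64(249), np.int64(308)) 268 (np.int64(248), np.int64(307)) 271 (np.int64(248), np.int64(307)) (array([0.03, 0.04, 9.9 ]), np.float64(-0.1), np.float64(-13.13)) [-4.46419138e-04  1.11227181e-04 -9.99999894e-01]
```

Call:
{"op": "jog_arm", "data": {"commands": [[[0.06, 0.04, 3], 0, 2], [[0.06, 0.04, 6], 0, 2], [[0.06, 0.04, 8.5], 0, 2], [[0.06, 0.04, 9.8], 0, 2], [[0.06, 0.04, 10.2], 0, 2], [[0.06, 0.04, 10.5], 0, 2], [[0.06, 0.04, 10.8], 0, 2], [[0.06, 0.04, 11.1], 0, 2], [[0.06, 0.04, 11.4], 0, 2], [[0.06, 0.04, 11.4], 0, 2], [[0.06, 0.04, 11.4], 0, 2]]}}

```text
t: 6.25
tool_pos: [0.532, 0.0215, 0.1054]
orientation: [2.459, 1.955, 0.0]
force: [0.1, -0.9, -1.6]
gripper_width: 0.0298
```

Call:
{"op": "jog_arm", "data": {"commands": [[[0, 0, 0.5], 0, 2], [[0, 0, 1.0], 0, 2], [[0, 0, 1.5], 0, 2], [[0, 0, 1.9], 0, 2], [[0, 0, 2.2], 0, 2], [[0, 0, 2.4], 0, 2], [[0, 0, 2.5], 0, 2], [[0, 0, 2.5], 0, 2], [[0, 0, 2.5], 0, 2]]}}

```text
t: 7.15
tool_pos: [0.532, 0.0215, 0.0809]
orientation: [2.459, 1.955, -0.001]
force: [-2.9, -3.9, 5.7]
gripper_width: 0.0299
```

Call:
{"op": "jog_arm", "data": {"commands": [[[0, 0, 0], 0, 5], [[0, 0, 0], 0, 5], [[0, 0, 0], 0, 5], [[0, 0, 0], 0, 5], [[0, 0, -1], 0, 5], [[0, 0, -3], 0, 5], [[0, 0, -6], 0, 5], [[0, 0, -10], 0, 5], [[0, 0, -12], 0, 5], [[0, 0, -12], 0, 5], [[0, 0, -12], 0, 5]]}}

```text
t: 8.25
tool_pos: [0.532, 0.0217, 0.2008]
orientation: [2.458, 1.955, 0.002]
force: [-0.4, 0.5, -0.7]
gripper_width: 0.0496
```

```bash
python3 - <<'E'
from h import *
from workcell import r,vision
st=r.read_state();print(st["t"],st["joints"].round(2),st["tool_pos"],st["gripper_width"],st["force"])
m=vision.camera_model("wrist");np.savez("w3.npz",**m)
im=vision.snapshot("wrist")[:,:,::-1];cv2.imwrite("pics/w3.png",im)
s=vision.snapshot("scene")[:,:,::-1];cv2.imwrite("pics/s3.png",cv2.resize(s[120:270,180:420],None,fx=3,fy=3,interpolation=cv2.INTER_CUBIC))
E
```

```text
8.25 [-0.11  0.08  1.86  0.    1.2   0.12] [0.53199739 0.02172718 0.20083893] 0.04961908038049849 [-0.42267232  0.49428748 -0.70190431]
```

View pics/w3.png

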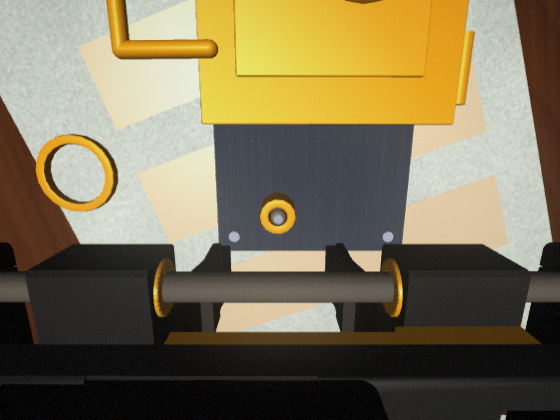

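View pics/s3.png

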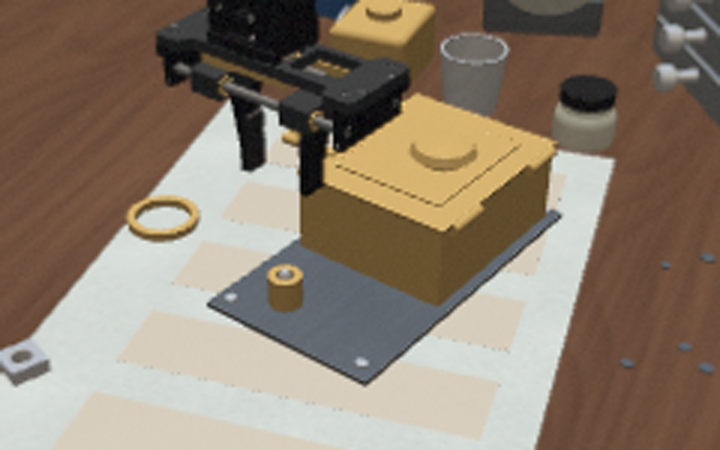

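The sleeve sits over the pin at wrist (278,215), with the pin showing through the bore, upright on the plate. Next, hover over the bar.

```bash
python3 - <<'E'
from h import *
from workcell import r,vision
st=r.read_state();print(plan(st,[.4795,.2025,.21],-13.1))
m=dict(np.load("w3.npz"));im=cv2.imread("pics/w3.png")
h=cv2.cvtColor(im,cv2.COLOR_BGR2HSV);k=cv2.inRange(h[185:240,250:305],(12,130,110),(35,255,255))
c=max(cv2.findContours(k,cv2.RETR_EXTERNAL,cv2.CHAIN_APPROX_NONE)[0],key=cv2.contourArea)
(x,y),ab,_=cv2.fitEllipse(c);a=onz(m,[(x+250,y+185),(x+250-ab[0]/2,y+185),(x+250+ab[0]/2,y+185)],.036);print("sleeve top",a[0],np.linalg.norm(a[1]-a[2]))
E
```

```text
(array([16.44, -9.09, -1.09]), np.float64(0.1), np.float64(-13.03))
sleeve top [0.53157499 0.02203893 0.036     ] 0.02757767287181619
```

Call:
{"op": "jog_arm", "data": {"commands": [[[4, -2.2, -1], 0, 3.2], [[8, -4.5, -1], 0, 3.2], [[12, -7, -1], 0, 3.2], [[15, -8.5, -1], 0, 3.2], [[16.4, -9.1, -1], 0, 3.2], [[16.4, -9.1, -1], 0, 3.2], [[16.4, -9.1, -1], 0, 3.2], [[16.4, -9.1, -1], 0, 3.2]]}}

```text
t: 9.15
tool_pos: [0.4805, 0.2007, 0.2098]
orientation: [2.46, 1.953, -0.002]
force: [-0.3, -0.1, 0.2]
gripper_width: 0.032
```

```bash
python3 - <<'E'
from h import *
from workcell import r,vision
st=r.read_state();print(st["t"],st["joints"].round(2),st["tool_pos"],st["gripper_width"],st["force"])
m=vision.camera_model("wrist");np.savez("w4.npz",**m)
im=vision.snapshot("wrist")[:,:,::-1];cv2.imwrite("pics/w4.png",im)
print(proj(m,[[.4905,.2521,.083],[.4684,.1529,.083]]))
E
```

```text
9.15 [ 0.24  0.05  1.88 -0.    1.22  0.47] [0.48050423 0.20069749 0.20977302] 0.032020077425588975 [-0.27938808 -0.11345346  0.24769802]
[[275.51830335 154.64492297]
 [276.96872026 294.05639018]]
```

View pics/w4.png

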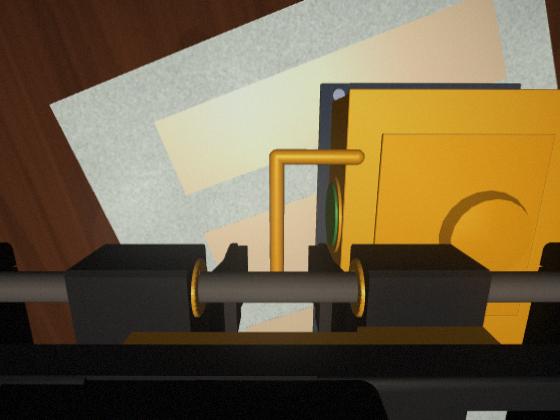

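The wrist view shows the bar at u≈277, vertical in the image and centred between the fingers (238 and 318). Descending to grip it.

Call:
{"op": "jog_arm", "data": {"commands": [[[0, 0, 3], 0, 3.2], [[0, 0, 5], 0, 3.2], [[0, 0, 6.5], 0, 3.2], [[0, 0, 7.4], 0, 3.2], [[0, 0, 7.4], 0, 3.2], [[0, 0, 7.4], 0, 3.2], [[0, 0, 7.4], 0, 0.5], [[0, 0, 7.4], 0, 0.5], [[0, 0, 7.4], 0, 0.5], [[0, 0, 7.4], 0, 0.5], [[0, 0, 7.4], 0, 0.5], [[0, 0, 7.4], 0, 0.5]], "grip_force": 25}}

```text
t: 10.4
tool_pos: [0.48, 0.2022, 0.1366]
orientation: [-2.459, -1.955, 0.0]
force: [-2.6, 0.2, 4.9]
gripper_width: 0.009
```

```bash
python3 - <<'E'
from h import *
from workcell import r,vision
st=r.read_state();print(st["t"],st["joints"].round(2),st["tool_pos"],st["gripper_width"],st["force"],st["wrist_torque"])
R=Rot.from_rotvec(st["orientation"]).as_matrix()
yaw=np.radians(-13.1);hx=np.array([np.cos(yaw),np.sin(yaw),0])
print(R.T@hx)
for d in range(0,50,5):
    t=np.radians(d);L=.197;o=.0015
    x=L-L*np.cos(t)+o*np.sin(t); z=L*np.sin(t)+o*(np.cos(t)-1)
    print(d,(R.T@(hx*x+[0,0,z])*100).round(2))
E
```

```text
10.4 [0.25 0.15 1.93 0.   1.07 0.47] [0.48002705 0.20218088 0.13661553] 0.009039612369855494 [-2.5739324   0.15721977  4.92161538] [ 0.16546632  0.4829028  -0.0143673 ]
[-1.33520453e-03  9.99999037e-01 -3.78312112e-04]
0 [0. 0. 0.]
5 [ 0.    0.09 -1.72]
10 [ 0.    0.32 -3.42]
15 [ 0.    0.71 -5.09]
20 [-0.    1.24 -6.73]
25 [-0.    1.91 -8.31]
30 [-0.    2.71 -9.83]
35 [ -0.     3.64 -11.27]
40 [ -0.     4.7  -12.63]
45 [ -0.     5.87 -13.89]
```

Call:
{"op": "jog_arm", "data": {"commands": [[[0, 0.02, -0.86], 0, 0.5], [[0, 0.09, -1.72], 0, 0.5], [[0, 0.18, -2.57], 0, 0.5], [[0, 0.32, -3.42], 0, 0.5], [[0, 0.5, -4.26], 0, 0.5], [[0, 0.71, -5.09], 0, 0.5], [[0, 0.71, -5.09], 0, 0.5], [[0, 0.71, -5.09], 0, 0.5]]}}

```text
t: 11.2
tool_pos: [0.4868, 0.2005, 0.1876]
orientation: [-2.459, -1.955, 0.001]
force: [-3.9, 4.1, -2.0]
gripper_width: 0.0089
```

Call:
{"op": "jog_arm", "data": {"commands": [[[0, 0.25, -0.83], 0, 0.5], [[0, 0.53, -1.64], 0, 0.5], [[0, 0.85, -2.44], 0, 0.5], [[0, 1.2, -3.22], 0, 0.5], [[0, 1.58, -3.99], 0, 0.5], [[0, 2.0, -4.74], 0, 0.5], [[0, 2.45, -5.47], 0, 0.5], [[0, 2.93, -6.18], 0, 0.5], [[0, 3.45, -6.87], 0, 0.5], [[0, 3.99, -7.54], 0, 0.5], [[0, 4.57, -8.18], 0, 0.5], [[0, 5.16, -8.8], 0, 0.5], [[0, 5.16, -8.8], 0, 0.5], [[0, 5.16, -8.8], 0, 0.5], [[0, 5.16, -8.8], 0, 0.5]]}}

```text
t: 12.7
tool_pos: [0.5359, 0.1892, 0.2768]
orientation: [-2.457, -1.954, 0.004]
force: [-12.6, 3.8, 10.7]
gripper_width: 0.0091
```

```bash
python3 - <<'E'
from h import *
from workcell import r,vision
st=r.read_state();print(st["t"],st["tool_pos"],st["gripper_width"],st["force"],st["wrist_torque"])
for n in("wrist","scene","top"):
    im=vision.snapshot(n)[:,:,::-1];cv2.imwrite(f"pics/{n}5.png",im)
s=cv2.imread("pics/scene5.png");cv2.imwrite("pics/s5c.png",cv2.resize(s[80:270,180:420],None,fx=3,fy=3,interpolation=cv2.INTER_CUBIC))
E
```

```text
12.7 [0.53587299 0.18920283 0.27681274] 0.009071331934477827 [-12.61700226   3.80619034  10.67440437] [ 0.54905782  2.13046605 -0.05375122]
```

View pics/wrist5.png

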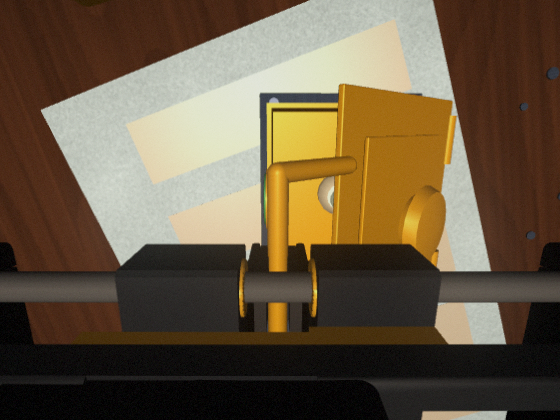

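View pics/s5c.png

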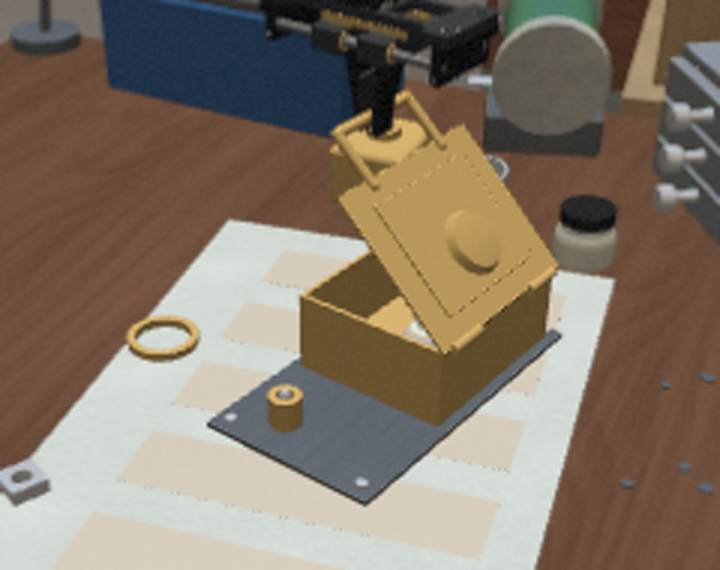

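View pics/top5.png

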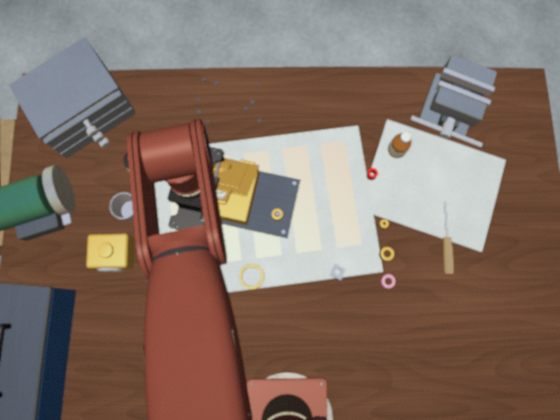

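Call:
{"op": "jog_arm", "data": {"commands": [[[0, -0.06, -0.06], 0, 0.5], [[0, -0.06, -0.06], 0, 0.5], [[0, -0.06, -0.06], 0, 0.5], [[0, -0.06, -0.06], 0, 0.5]]}}

```text
t: 13.25
tool_pos: [0.5358, 0.1892, 0.2769]
orientation: [-2.457, -1.955, 0.002]
force: [-8.6, 3.3, 5.6]
gripper_width: 0.0089
```

```bash
python3 - <<'E'
from h import *
from workcell import r,vision
st=r.read_state();print(st["t"],st["tool_pos"],st["gripper_width"],st["force"],st["wrist_torque"])
o=np.array([.598,.175,0]);yaw=np.radians(-13.1);hx=np.array([np.cos(yaw),np.sin(yaw),0]);hy=np.array([-np.sin(yaw),np.cos(yaw),0])
m=vision.camera_model("scene")
im=vision.snapshot("scene")[:,:,::-1];cv2.imwrite("pics/scene6.png",im)
cv2.imwrite("pics/s6c.png",cv2.resize(im[100:210,280:380],None,fx=6,fy=5.4,interpolation=cv2.INTER_CUBIC))
# predicted pixels of lid points at angles
for d in (40,45,50):
    t=np.radians(d);H=o+hx*.075+[0,0,.0815]
    u=-hx*np.cos(t)+np.array([0,0,np.sin(t)]);n=hx*np.sin(t)+np.array([0,0,np.cos(t)])
    pts=[H+u*.152+n*.0035+hy*.092, H+u*.152+n*.0035-hy*.092, H+u*.197+n*.0015+hy*.05,H+u*.197+n*.0015-hy*.05, H+u*.077+n*.025]
    print(d,((proj(m,pts)-[280,100])*[6,5.4]).round(0).tolist())
E
```

```text
13.25 [0.53582002 0.1891877  0.27688772] 0.008878685615902342 [-8.56620924  3.26637971  5.6330991 ] [0.54858041 1.46531196 0.00488152]
40 [[310.0, 122.0], [59.0, 256.0], [193.0, 80.0], [53.0, 148.0], [326.0, 288.0]]
45 [[328.0, 109.0], [77.0, 242.0], [216.0, 61.0], [76.0, 129.0], [339.0, 285.0]]
50 [[348.0, 97.0], [97.0, 231.0], [241.0, 45.0], [101.0, 112.0], [353.0, 283.0]]
```

View pics/s6c.png

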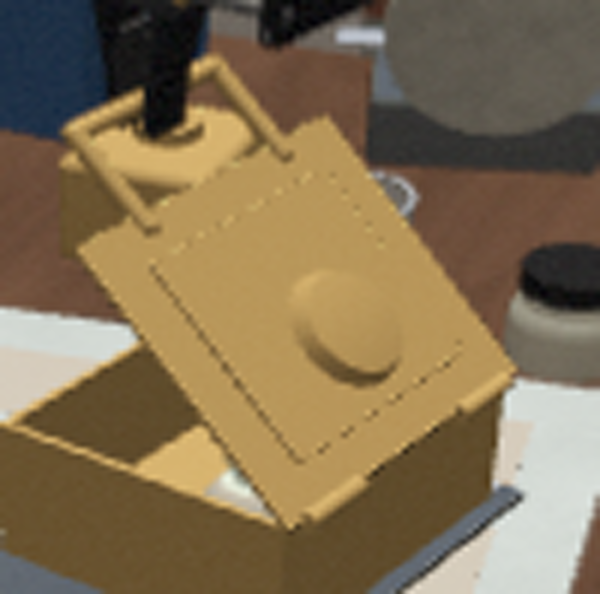

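Call:
{"op": "jog_arm", "data": {"commands": [[[0, -0.06, -0.04], 0, 0.5], [[0, -0.06, -0.04], 0, 0.5], [[0, -0.06, -0.04], 0, 0.5], [[0, -0.06, -0.04], 0, 0.5], [[0, -0.06, -0.04], 0, 0.5], [[0, -0.06, -0.04], 0, 0.5], [[0, -0.06, -0.04], 0, 0.5], [[0, -0.06, -0.04], 0, 0.5]]}}

```text
t: 14.1
tool_pos: [0.5357, 0.1892, 0.2769]
orientation: [-2.458, -1.955, 0.001]
force: [-5.2, 2.7, 3.9]
gripper_width: 0.0093
```

```bash
python3 - <<'E'
from h import *
from workcell import r,vision
st=r.read_state();print(st["t"],st["tool_pos"],st["gripper_width"],st["force"])
s=vision.snapshot("scene")[:,:,::-1];cv2.imwrite("pics/s7.png",s)
s6=cv2.imread("pics/scene6.png");d=cv2.absdiff(s,s6).max(2);print((d>40).sum())
H=np.array([.598+.075*np.cos(np.radians(-13.1)),.175+.075*np.sin(np.radians(-13.1))])
hx=np.array([np.cos(np.radians(-13.1)),np.sin(np.radians(-13.1))])
x=(H-st["tool_pos"][:2])@hx; z=st["tool_pos"][2]-.1366+.083-.0815
print(x,z,np.degrees(np.arctan2(z,x)),np.hypot(x,z))
E
```

```text
14.1 [0.53570699 0.18919664 0.27688364] 0.009273204208937088 [-5.17337044  2.73297662  3.88353425]
7
0.13888958453443417 0.14178364472948202 45.590763711586 0.19847649383472016
```

View pics/s7.png

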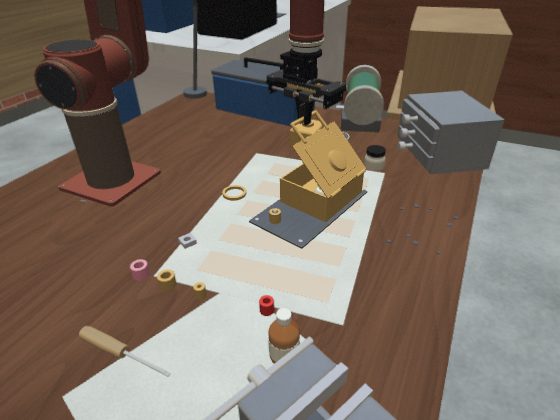

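Everything is in place: the sleeve is on the pin at (275,215), the lid is held at about 45°, and the other objects haven't moved.

```bash
python3 -c "
from workcell import job;print(job.sign_off())"
```

```text
the job is handed in; nothing more can be done
None
```

The 30 mm brass sleeve is on the stay pin, all the way down on the plate and released. After that I lifted the lid by its bar, and the gripper is still holding it at about 45°. The job was handed in after about 14 s on the robot's clock.

- **Sleeve:** contact came at the height expected for the plate (TCP 80.9 mm, 81 mm expected). The pictures show it upright, with the pin visible in its bore.
- **Lid angle:** the gripper's position gives 45 to 45.6°. The lid corners and bar ends in the scene picture fit about 45° to within a couple of pixels. My predicted position for the vent cap was off in that picture, by about 7 pixels. I put that down to the cap's assumed place on the lid and did not follow it up.
- **Forces:** at 45° the wrist force was briefly about 17 N because the hinge was pushing back. I eased it to about 7 N before handing in. The gripper holds the bar with 25 N set.
- **Everything else:** in the last scene picture the other sleeves, the look-alikes and the rest of the bench looked unmoved. I judged this by eye.

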